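# Start the boot dryer and hold its lever in the third click

### The job

Start the boot dryer on the shoe bench: grip the start knob (the one with the upright bar), twist it clockwise as far as it goes, then let go so that it springs back. After that press the dryer's lever plate down past its first two clicks into the third with the fingers and keep it held there, firmly but without forcing it: the program finishes while still holding it down. Leave the round thermostat dial as it is set and the shoe things where they lie.

Things in the scene. Friction and masses are not known exactly. Their poses are not given: they have to be found in the camera images.
- dryer: the boot dryer, fixed: grey box 160 x 260 x 136 high, two upright blower tubes (52 wide, up to 316 high) on its rear half. Origin under its middle, x points from the lever side to the rear. The lever's hinge is a line along the dryer's y axis, 90 in front (-x) of the origin, 100 up; the lever stands out to -x.
- lever_plate (a point): black flat push plate at the lever's end, 64 (x, along the lever) x 60 (y, parallel to the hinge) x 8 thick. Origin: middle of its top face, 85 along the lever from the hinge and 6 above the lever's centre line; z: upward normal. At rest it slopes up 0.35 rad to its free end, origin 135 above the bench; in the third click it slopes down 0.25 rad, origin 85 up.
- dryer_lever (a joint): lever angle, rad: 0 at rest (up), grows as pressed down about its hinge. Clicks at 0.2, 0.4 and 0.6; past the third it stiffens against its stop (about 0.63). A spring always returns it to 0 when let go. At the plate's middle: about 6 N to start, 7 to 12 N to get over each click, about 9 N to stay in the third.
- start_pod: the start control, fixed: a grey block 95 x 95 x 55 high with a knob on its top, on a dark disc. Origin under its middle. The two control blocks look alike but for their knobs and may stand in either place.
- start_grip (a point): the start knob's upright bar grip, 46 (its x) x 14 (its y) x 28 high, from 66 to 94 above the bench; origin in its middle (80 above the bench), on the knob's vertical axis.
- start_knob (a joint): angle of the start knob, rad: 0 at rest, grows clockwise seen from above, stop at 1.1. A spring (0.05 N m at rest, 0.13 N m at the stop) brings it back to 0 when let go.
- heat_pod: the thermostat, fixed: the same grey block but with a plain round dial, 50 across and 22 high (60 to 82 above the bench). Not to be turned.
- heat_mark (a point): the end of the pointer on the thermostat dial's top, 20 from its axis; it moves if the dial is turned.
- tree_left: one of a pair of birch boot trees lying on its side at the left rear, 260 x 68 x 75, origin under its middle; loose, to be left alone
- tree_right: the other boot tree, at the far right, same size; loose, to be left alone
- button_hook: button hook with a horn handle, lying flat, 190 long, 12 high; loose, to be left alone
- shoehorn: enamel shoehorn lying flat, 200 long, 10 high; loose, to be left alone
- pewter_tray: small oval pewter tray, 200 x 110 x 13; loose, to be left alone
- polish_tin: round polish tin, 76 across, 27 high; loose, to be left alone
- shoe_brush: wooden shoe brush, 160 x 50 x 40; loose, to be left alone

How it is judged:
On the way, in this order (a step that is already met when the one before it is completed fails the run):
1. the start knob is twisted clockwise to its stop by the fingers (value of joint start_knob above 1 rad and contact force between start_knob and the fingers above 0.5 N), for 0.1 s.
2. the start knob is let go and has sprung back (value of joint start_knob below 0.12 rad and contact force between start_knob and the arm below 0.2 N and contact force between start_knob and the fingers below 0.2 N and value of joint dryer_lever below 0.15 rad), for 0.2 s.
3. the lever is pressed past two clicks into the third by the fingers (value of joint dryer_lever above 0.55 rad and contact force between dryer_lever and the fingers above 3 N), for 0.3 s.
At the end, for the whole second after the job is handed in: The fingers hold the lever plate down, still, in the third click (lever angle above 0.55 rad, pushed with 3 to 40 N); the start knob is back at rest (below 0.12 rad); the thermostat dial is not turned (mark within 6 mm) and each shoe thing lies within 25 mm of its start (all of step 3 and contact force between dryer_lever and the fingers below 40 N and velocity of joint dryer_lever between -0.1 and 0.1 rad/s and value of joint start_knob below 0.12 rad and distance of heat_mark from where it was at the start of the episode below 0.006 m and distance of each of tree_left, tree_right, button_hook, shoehorn, pewter_tray, polish_tin, shoe_brush from where it was at the start of the episode below 0.025 m); the arm keeps its last pose, push and grip.
It fails at once if the thermostat dial is turned (distance of heat_mark from where it was at the start of the episode above 0.006 m).
It fails at once if a shoe thing is disturbed (moved over 25 mm) (distance of any of tree_left, tree_right, button_hook, shoehorn, pewter_tray, polish_tin, shoe_brush from where it was at the start of the episode above 0.025 m).
It also fails if it takes over 51 s, if anything falls off the work surface, if the arm or the gripper's body presses on something with over 40 N, if the wrist force passes 120 N, or if a joint passes its speed limit or range.

### The arm

A 7-joint arm with a two-finger parallel gripper is mounted at the origin on the work surface. World frame = base frame: x ahead of the robot, y to its left, z up, the work surface at z = 0. Lengths are in m, angles in rad, forces in N, time in s.
With the tool pointing down it reaches from about 0.425 to 0.95 m from the base axis. Payload 4.7 kg.
Tool frame: the origin (TCP) lies between the finger pads; the fingertips stand robot.tcp_to_tips ahead of it and the grasp point (between the pads) lies 2 mm behind it (robot.tcp_to_tips is the distance from the TCP to the fingertips, in m); z points along the fingers, y is the line along which they close (so a half turn about z gives the same grasp; the last joint's range is limited). The gripper opens to 85 mm and grips with 20 to 120 N. Pads are 22 mm wide; open, the fingers measure 114 mm over their backs; the gripper's body (76 mm by 85 mm) begins 54 mm behind the grasp point. The pads swing forward as they close: fully open they stand 13 mm farther back than shut.
Start: joints at [-1.229, 0.469, -0.049, 1.532, 0.024, 1.141, -0.082], TCP at [0.245, 0.629, 0.248] pointing down, gripper open.
Joint ranges: [-2.59, 2.59], [-0.33, 1.99], [-1.39, 1.29], [0.1, 2.45], [-1.04, 4.18], [0.21, 1.99], [-2.66, 2.66]. Speed limits (rad/s): [2.57, 2.57, 3.14, 3.14, 3.14, 3.14, 3.14].

### API

Orientations are given as a rotation vector (axis times angle).
In Python, from workcell import robot gives the robot as it stands.
- The arm moves only by the tool drive_tool, never from a script. Its argument "plan" is a list of rows, each a list of 3 entries, a list of its own where there are three numbers: the closure, from 0 (fully open) to 1 (shut), then the shift along the tool's x, y, z in mm, then the turn, a rotation vector about the tool's x, y, z in degrees. A call has 1 to 20 rows; each row shifts and turns the commanded pose from where the row before left it, along the tool's axes as they then stand; what a row does not reach is not made up. A row lasts 1/10 s, in which the tool goes at most 50 mm and 8.59 degrees, less where a joint would pass 70% of its speed; a pose out of reach is approached as far as the arm can. A call with a gripper value outside its range is refused whole. The fingers move at their own pace and stop on an object; "force" is the grip in N (left out, the last holds). Time passes only in rows, so rows that do not move let the fingers close. It gives the time, the measured TCP pose, the force, the opening and the grip force at its end, in the units of the state.
- robot.observe(): the state, without advancing time (a new reading comes with each control period).
- robot.camera(name): name is "scene" or "top"; returns the picture (420x560x3 uint8, red, green, blue); there is no depth.
- robot.camera_model(name): a dict with "mtx" (3x3 intrinsics, pixels), "distortion" ([k1, k2, p1, p2, k3] as OpenCV has them; the pictures are not rectified), "world_to_cam" (4x4, takes a point from world to camera coordinates). Camera axes: x right, y down, z forward; pixel columns grow to the right and rows downward; lengths in m; the calibration is good to about 2 mm. A picture is of the moment at which its call begins. camera_model takes no time and is no camera call.
- robot.job_done(): hands the job in; it is judged then, once.
The state is a dict: "t": time; "qpos": joint angles; "dq": joint speeds; "joint_torque": joint torques, N m; "ee_pos": TCP position; "tcp_rot": TCP orientation; "wrist_force": force on the tool from outside, world axes, zero at the start; "torque": the same for the moment, N m; "opening": finger opening in m; "gripper_force": force on a finger pad.
Only numpy, scipy, OpenCV 4.12 (cv2) and the standard library are available. Lean on these libraries where they do the work, as an engineer would, in place of code of your own. Each camera call takes 0.05 s, during which the arm holds its last target. There are 200 camera calls.

## Working session

There is one attempt and no reset: what is moved stays moved. The work goes in short steps, Python scripts to look and compute and a tool call to move; the robot and the scene stay as the last step left them, time stands still between calls to the robot, and variables do not carry over. Pictures are saved under pics/ and viewed, at most 10 in all, crops included, and the job is handed in when it is done.

Besides the shell and the picture viewer there is one more tool, called after "Call:" by a JSON object that holds its "op" and its "data", one argument or row to a line. drive_tool: Moves the arm, as the interface text tells. Its arguments: {"type":"object","properties":{"plan":{"type":"array"},"force":{"type":"number"}},"required":["plan"]}

```bash
ls; mkdir -p pics
python3 - <<'E'
from workcell import robot
import cv2
for n in("scene","top"):
    cv2.imwrite(f"pics/{n}0.png",robot.camera(n)[:,:,::-1]); m=robot.camera_model(n); print(n,m)
print(robot.observe(),robot.tcp_to_tips)
E
```

```text
pics
scene {'mtx': array([[520.89222504,   0.        , 280.29112325],
       [  0.        , 520.89222504, 209.36381695],
       [  0.        ,   0.        ,   1.        ]]), 'distortion': array([-0.19539278,  0.        ,  0.        ,  0.        ,  0.        ]), 'world_to_cam': array([[ 0.34569066,  0.93832075,  0.00722104, -0.18309618],
       [ 0.63621506, -0.22872022, -0.73682932, -0.26476118],
       [-0.68973064,  0.25930915, -0.67604024,  2.22101934],
       [ 0.        ,  0.        ,  0.        ,  1.        ]])}
top {'mtx': array([[508.68120913,   0.        , 283.41541192],
       [  0.        , 508.68120913, 202.80762001],
       [  0.        ,   0.        ,   1.        ]]), 'distortion': array([-0.05221855,  0.        ,  0.        ,  0.        ,  0.        ]), 'world_to_cam': array([[-2.95781762e-03, -9.99885302e-01,  1.48537470e-02,
        -3.31326014e-02],
       [-9.86690800e-01,  5.03187014e-04, -1.62606926e-01,
         5.85071517e-01],
       [ 1.62580801e-01, -1.51370171e-02, -9.86579117e-01,
         1.42141385e+00],
       [ 0.00000000e+00,  0.00000000e+00,  0.00000000e+00,
         1.00000000e+00]])}
{'t': 0.1, 'qpos': array([-1.22893553,  0.46937006, -0.04859846,  1.53358531,  0.02409722,
        1.14104127, -0.08228237]), 'dq': array([-4.34943492e-04, -1.06790248e-03,  5.72122373e-04, -3.50826708e-03,
       -9.38690335e-05,  1.63921161e-03, -9.84305136e-04]), 'joint_torque': array([ 1.13685062e-03, -5.11512136e+01, -4.68290818e-02, -2.38391823e+01,
        1.07869471e-02,  4.34331101e-03, -1.03197263e-05]), 'ee_pos': array([0.24436814, 0.62866332, 0.24735552]), 'tcp_rot': array([-5.78933458e-01, -3.08750840e+00,  2.82350910e-03]), 'wrist_force': array([-0.4896758 , -0.70861711,  0.25687909]), 'torque': array([-0.01855696, -0.0162747 , -0.01275933]), 'gripper_force': 0.0, 'opening': 0.08533768307634525} 0.017
```

View pics/scene0.png

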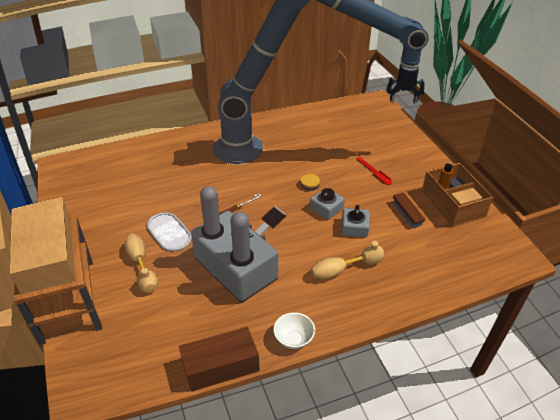

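View pics/top0.png

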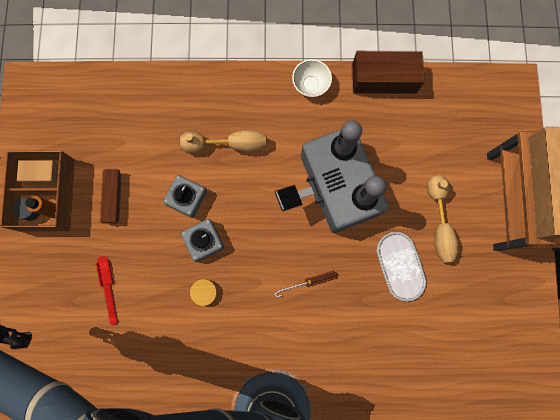

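The scene view shows two pods, at (326,202) with the round dial and (356,218) with the bar knob. In the top view these are (202,240) and (185,195). The lever plate is at top (288,198) and scene (273,217). Next I'll zoom in on them.

Run:
```python
import cv2,numpy as np
t=cv2.imread("pics/top0.png");s=cv2.imread("pics/scene0.png")
def c(i,x,y,w,h,k=6): return cv2.resize(i[y:y+h,x:x+w],(w*k,h*k),interpolation=cv2.INTER_CUBIC)
a=np.vstack([np.hstack([c(t,155,170,66,49),c(s,325,195,66,49)]),np.hstack([c(t,265,170,66,49),c(s,245,190,66,49)])])
cv2.imwrite("pics/crop.png",a)
```

```text
(no output)
```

View pics/crop.png

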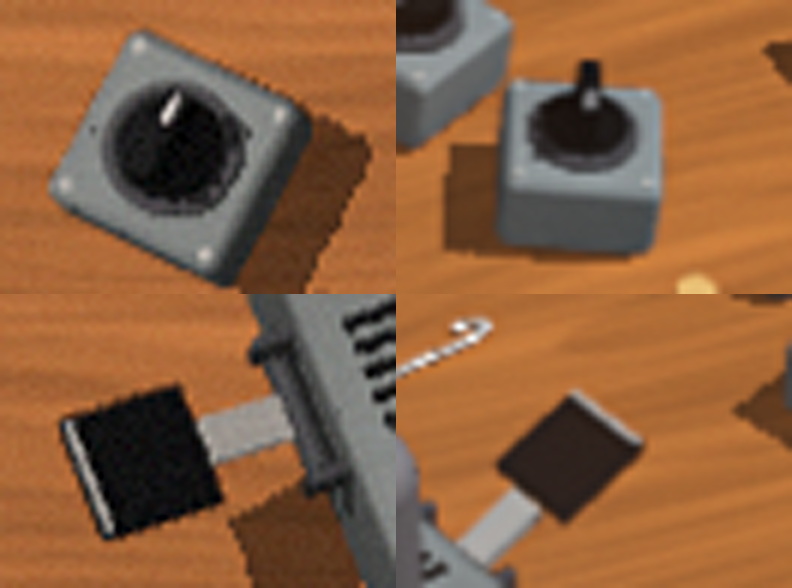

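```bash
cat > h.py <<'E'
import cv2,numpy as np
from workcell import robot
M={n:robot.camera_model(n) for n in("scene","top")}
def und(n,p): return cv2.undistortPoints(np.array([[p]],float),M[n]["mtx"],np.array(M[n]["distortion"]))[0,0]
def tri(pt,ps):
    X=cv2.triangulatePoints(M["top"]["world_to_cam"][:3],M["scene"]["world_to_cam"][:3],und("top",pt),und("scene",ps)).ravel()
    return X[:3]/X[3]
def plane(n,p,z):
    T=M[n]["world_to_cam"];R=T[:3,:3];d=R.T@np.append(und(n,p),1);c=-R.T@T[:3,3]
    return c+d*(z-c[2])/d[2]
def proj(n,X):
    T=M[n]["world_to_cam"];return cv2.projectPoints(np.array([X],float),cv2.Rodrigues(T[:3,:3])[0],T[:3,3],M[n]["mtx"],M[n]["distortion"])[0].ravel()
E
python3 - <<'E'
from h import *
np.set_printoptions(precision=4,suppress=True)
u=lambda p,x,y,k=6:((p[0]+.5)/k-.5+x,(p[1]+.5)/k-.5+y)
print("screws")
for a,b in [((140,45),(252,182)),((280,115),(122,172)),((205,255),(122,88)),((65,185),(259,95))]:
    print(tri(u(a,155,170),u((b[0],b[1]),325,195)))
print("plate")
for a,b in [((65,126),(247,148)),((108,244),(179,98)),((180,91),(170,228)),((222,206),(104,171))]:
    print(tri(u(a,265,170),u(b,245,190)))
print("mark",plane("top",u((165,122),155,170),.094),plane("top",u((180,92),155,170),.094), tri(u((172,107),155,170),u((194,97),325,195)))
for z in(.06,): print("disc",plane("top",u((175,148),155,170),z),plane("scene",u((187,129),325,195),z))
t=cv2.imread("pics/top0.png");s=cv2.imread("pics/scene0.png")
def c(i,x,y,w,h,k): return cv2.resize(np.clip((i[y:y+h,x:x+w].astype(float)-0)*4,0,255).astype(np.uint8),(w*k,h*k),interpolation=cv2.INTER_NEAREST)
cv2.imwrite("pics/c2.png",np.hstack([c(t,165,175,38,38,10),c(s,338,198,38,38,10)]))
E
```

```text
screws
[0.6599 0.2716 0.0529]
[0.6258 0.2036 0.0521]
[0.5577 0.2374 0.0492]
[0.5926 0.3083 0.0509]
plate
[ 0.6033 -0.0102  0.143 ]
[ 0.5497 -0.0299  0.1402]
[ 0.6244 -0.0628  0.1188]
[ 0.5705 -0.082   0.1194]
mark [0.6143 0.2509 0.094 ] [0.6286 0.2443 0.094 ] [0.6214 0.2478 0.0938]
disc [0.6081 0.2521 0.06  ] [0.6131 0.2514 0.06  ]
```

View pics/c2.png

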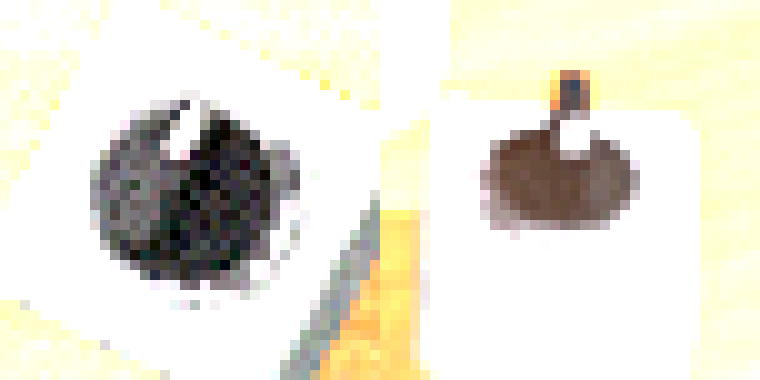

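The screws triangulate to z≈0.051 (0.055 expected), the pointer mark to 0.094 as stated, and the plate's middle to about 0.13 (0.135 expected). That puts the knob axis near (0.610, 0.2525), with the bar at about -26°. I'll move to above the knob.

Call:
{"op": "drive_tool", "data": {
  "plan": [
    [0,[-29.8,-13.6,4],[0,0,0]],
    [0,[-29.8,-13.6,4],[0,0,0]],
    [0,[-29.8,-13.6,4],[0,0,0]],
    [0,[-29.8,-13.6,4],[0,0,0]],
    [0,[-29.8,-13.6,4],[0,0,0]],
    [0,[-29.8,-13.6,4],[0,0,0]],
    [0,[-29.8,-13.6,4],[0,0,0]],
    [0,[-29.8,-13.6,4],[0,0,0]],
    [0,[-29.8,-13.6,4],[0,0,0]],
    [0,[-29.8,-13.6,4],[0,0,0]],
    [0,[-29.8,-13.6,4],[0,0,0]],
    [0,[-29.8,-13.6,4],[0,0,0]],
    [0,[-29.8,-13.6,4],[0,0,0]],
    [0,[-29.8,-13.6,4],[0,0,0]],
    [0,[-29.8,-13.6,4],[0,0,0]],
    [0,[-29.8,-13.6,4],[0,0,0]],
    [0,[0,0,0],[0,0,5]],
    [0,[0,0,0],[0,0,0]],
    [0,[0,0,0],[0,0,0]]
  ],
  "force": 40
}}

```text
t: 2.0
ee_pos: [0.6094, 0.2545, 0.1839]
tcp_rot: [-0.708, -3.06, -0.0]
wrist_force: [0.1, 0.3, 0.1]
opening: 0.0854
gripper_force: 0.0
```

Call:
{"op": "drive_tool", "data": {
  "plan": [
    [0,[-1.4,-1.5,14],[0,0,0]],
    [0,[0,0,20],[0,0,0]],
    [0,[0,0,20],[0,0,0]],
    [0,[0,0,0],[0,0,0]]
  ]
}}

```text
t: 2.4
ee_pos: [0.6078, 0.2515, 0.1265]
tcp_rot: [-0.708, -3.055, 0.006]
wrist_force: [-0.2, 0.6, -0.4]
opening: 0.0851
gripper_force: 0.0
```

Run:
```python
from h import *
s=robot.camera("scene")[:,:,::-1];t=robot.camera("top")[:,:,::-1]
def c(i,x,y,w,h,k): return cv2.resize(np.clip(i[y:y+h,x:x+w].astype(float)*1.8,0,255).astype(np.uint8),(w*k,h*k),interpolation=cv2.INTER_CUBIC)
cv2.imwrite("pics/c3.png",np.hstack([c(t,140,150,75,90,5),c(s,315,150,75,90,5)]))
print(robot.observe()["ee_pos"])
```

```text
[0.61012932 0.25205933 0.12976223]
```

View pics/c3.png

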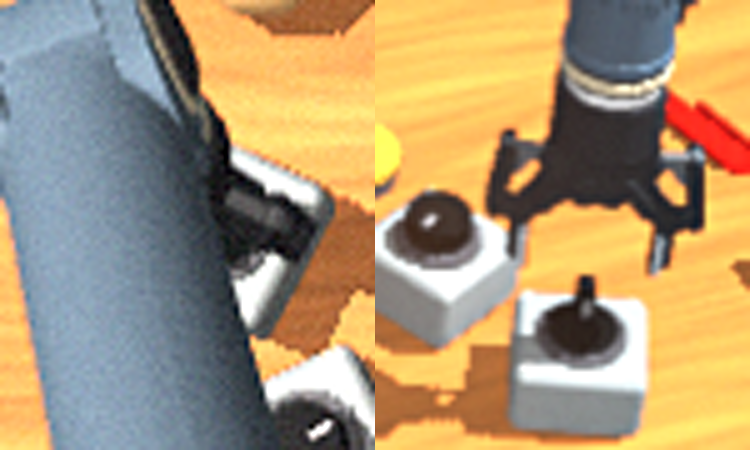

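The fingers, at crop columns 515 and 658, straddle the bar at 586 and are centred on it. I'll descend and grip.

Call:
{"op": "drive_tool", "data": {
  "plan": [
    [0,[0,0,14],[0,0,0]],
    [0,[0,0,14],[0,0,0]],
    [0,[0,0,13],[0,0,0]],
    [0,[0,0,0],[0,0,0]],
    [0,[0,0,0],[0,0,0]],
    [0.5,[0,0,0],[0,0,0]],
    [0.7,[0,0,0],[0,0,0]],
    [1,[0,0,0],[0,0,0]],
    [1,[0,0,0],[0,0,0]],
    [1,[0,0,0],[0,0,0]],
    [1,[0,0,0],[0,0,0]],
    [1,[0,0,0],[0,0,0]],
    [1,[0,0,0],[0,0,0]]
  ],
  "force": 40
}}

```text
t: 3.8
ee_pos: [0.6117, 0.2534, 0.0899]
tcp_rot: [0.712, 3.058, 0.005]
wrist_force: [2.3, 4.7, -0.7]
opening: 0.013
gripper_force: 44.1
```

Call:
{"op": "drive_tool", "data": {
  "plan": [
    [1,[0,0,0],[0,0,6]],
    [1,[0,0,0],[0,0,6]],
    [1,[0,0,0],[0,0,6]],
    [1,[0,0,0],[0,0,6]],
    [1,[0,0,0],[0,0,6]],
    [1,[0,0,0],[0,0,6]],
    [1,[0,0,0],[0,0,6]],
    [1,[0,0,0],[0,0,6]],
    [1,[0,0,0],[0,0,6]],
    [1,[0,0,0],[0,0,5]],
    [1,[0,0,0],[0,0,0]],
    [1,[0,0,0],[0,0,0]]
  ]
}}

```text
t: 5.0
ee_pos: [0.6095, 0.252, 0.0899]
tcp_rot: [-2.125, -2.311, 0.003]
wrist_force: [-2.7, 0.8, 5.3]
opening: 0.0132
gripper_force: 45.1
```

Run:
```python
from h import *
o=robot.observe();print(o["ee_pos"],o["tcp_rot"],o["torque"],o["wrist_force"],o["qpos"])
R=cv2.Rodrigues(o["tcp_rot"])[0];print(np.degrees(np.arctan2(R[1,1],R[0,1])))
```

```text
[0.60949312 0.2520464  0.08988996] [-2.12465957 -2.31125947  0.00278904] [0.21342382 0.68664225 0.12002091] [-2.73342029  0.75724373  5.33290933] [-0.69942636  0.62511032  0.35164696  1.72429868 -0.27493923  0.84343215
 -0.14024972]
4.817560448884122
```

Call:
{"op": "drive_tool", "data": {
  "plan": [
    [1,[0,0,0],[0,0,4]],
    [1,[0,0,0],[0,0,2]],
    [1,[0,0,0],[0,0,0]],
    [1,[0,0,0],[0,0,0]],
    [1,[0,0,0],[0,0,0]]
  ]
}}

```text
t: 5.5
ee_pos: [0.6093, 0.2521, 0.0899]
tcp_rot: [-2.24, -2.2, 0.004]
wrist_force: [-3.5, 0.7, 6.0]
opening: 0.0129
gripper_force: 46.5
```

Run:
```python
from h import *
o=robot.observe();print(o["ee_pos"],o["tcp_rot"],o["torque"],o["wrist_force"],o["qpos"])
R=cv2.Rodrigues(o["tcp_rot"])[0];print(np.degrees(np.arctan2(R[1,1],R[0,1])))
```

```text
[0.60925112 0.25205307 0.08989402] [-2.23966385 -2.20021506  0.00401193] [0.19986843 0.70602764 0.73192999] [-3.53409683  0.65898358  5.98199296] [-0.71773458  0.62888602  0.37828821  1.72557082 -0.29549657  0.8468208
 -0.22488135]
-1.0181702708442226
```

The wrist torque rose to 0.73 N m, so the knob is at its stop. I'll release it and rise.

Call:
{"op": "drive_tool", "data": {
  "plan": [
    [0,[0,0,0],[0,0,0]],
    [0,[0,0,0],[0,0,0]],
    [0,[0,0,0],[0,0,0]],
    [0,[0,0,0],[0,0,0]],
    [0,[0,0,0],[0,0,0]],
    [0,[0,0,0],[0,0,0]],
    [0,[0,0,0],[0,0,0]],
    [0,[0,0,0],[0,0,0]],
    [0,[0,0,-20],[0,0,0]],
    [0,[0,0,-30],[0,0,0]],
    [0,[0,0,-30],[0,0,0]],
    [0,[0,0,-30],[0,0,0]],
    [0,[0,0,0],[0,0,0]],
    [0,[0,0,0],[0,0,0]]
  ]
}}

```text
t: 6.9
ee_pos: [0.6108, 0.2517, 0.1999]
tcp_rot: [2.245, 2.197, 0.002]
wrist_force: [0.0, 0.1, -1.3]
opening: 0.0852
gripper_force: 0.0
```

Run:
```python
from h import *
s=robot.camera("scene")[:,:,::-1]
cv2.imwrite("pics/c4.png",cv2.resize(np.clip(s[160:250,230:390].astype(float)*1.8,0,255).astype(np.uint8),None,fx=4,fy=4,interpolation=cv2.INTER_CUBIC))
```

```text
(no output)
```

View pics/c4.png

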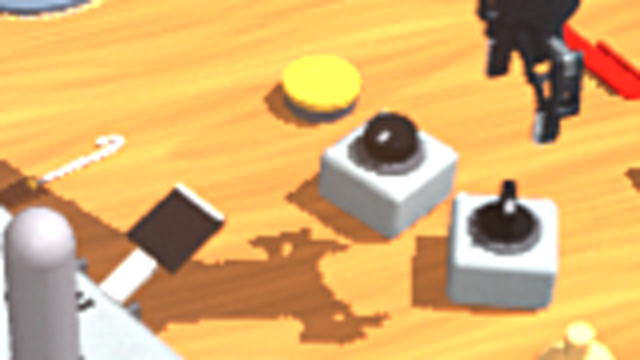

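The bar is end-on to the scene camera again (crop (509,200)), so the knob has sprung back, and the dial looks unchanged. Next I'll close the fingers and move above the plate, a little outboard of its middle.

Call:
{"op": "drive_tool", "data": {
  "plan": [
    [1,[-24,-1.8,0],[0,0,0]],
    [1,[-24,-1.8,0],[0,0,0]],
    [1,[-24,-1.8,0],[0,0,0]],
    [1,[-24,-1.8,0],[0,0,0]],
    [1,[-24,-1.8,0],[0,0,0]],
    [1,[-24,-1.8,0],[0,0,0]],
    [1,[-24,-1.8,0],[0,0,0]],
    [1,[-24,-1.8,0],[0,0,0]],
    [1,[-24,-1.8,0],[0,0,0]],
    [1,[-24,-1.8,0],[0,0,0]],
    [1,[-24,-1.8,0],[0,0,0]],
    [1,[-23,-1.8,0],[0,0,0]],
    [1,[0,0,0],[0,0,-7]],
    [1,[0,0,0],[0,0,-7]],
    [1,[0,0,0],[0,0,-7]],
    [1,[0,0,0],[0,0,0]],
    [1,[0,0,0],[0,0,0]]
  ],
  "force": 40
}}

```text
t: 8.65
ee_pos: [0.5822, -0.0349, 0.1982]
tcp_rot: [-1.81, -2.566, 0.002]
wrist_force: [-0.7, -0.4, 1.0]
opening: -0.0002
gripper_force: 0.0
```

Run:
```python
from h import *
s=robot.camera("scene")[:,:,::-1]
cv2.imwrite("pics/c5.png",cv2.resize(np.clip(s[140:260,200:350].astype(float)*1.8,0,255).astype(np.uint8),None,fx=4,fy=4,interpolation=cv2.INTER_CUBIC))
o=robot.observe();R=cv2.Rodrigues(o["tcp_rot"])[0];print(np.degrees(np.arctan2(R[1,1],R[0,1])),o["ee_pos"],o["opening"])
```

```text
19.632029388792347 [ 0.58240334 -0.03483081  0.19842745] -0.00019082066357723276
```

View pics/c5.png

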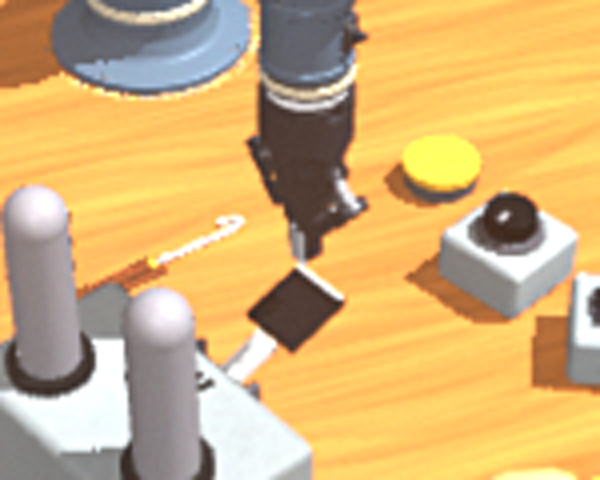

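The closed fingertips, at crop (308,255), are above the plate (middle at (297,308)) and will land near its middle. I'll press down in stages.

Call:
{"op": "drive_tool", "data": {
  "plan": [
    [1,[0,0,15],[0,0,0]],
    [1,[0,0,15],[0,0,0]],
    [1,[0,0,6],[0,0,0]],
    [1,[0,0,6],[0,0,0]],
    [1,[0,0,6],[0,0,0]],
    [1,[0,0,6],[0,0,0]],
    [1,[0,0,6],[0,0,0]],
    [1,[0,0,6],[0,0,0]],
    [1,[0,0,6],[0,0,0]],
    [1,[0,0,6],[0,0,0]],
    [1,[0,0,6],[0,0,0]],
    [1,[0,0,4],[0,0,0]],
    [1,[0,0,0],[0,0,0]],
    [1,[0,0,0],[0,0,0]]
  ]
}}

```text
t: 10.1
ee_pos: [0.583, -0.0319, 0.1121]
tcp_rot: [-1.804, -2.569, -0.005]
wrist_force: [-3.7, 4.9, 8.1]
opening: -0.0001
gripper_force: 4.5
```

Call:
{"op": "drive_tool", "data": {
  "plan": [
    [1,[0,0,3],[0,0,0]],
    [1,[0,0,3],[0,0,0]],
    [1,[0,0,0],[0,0,0]],
    [1,[0,0,0],[0,0,0]]
  ]
}}

```text
t: 10.5
ee_pos: [0.5832, -0.0324, 0.1061]
tcp_rot: [-1.805, -2.569, -0.004]
wrist_force: [-2.4, 4.5, 6.5]
opening: -0.0003
gripper_force: 3.8
```

Call:
{"op": "drive_tool", "data": {
  "plan": [
    [1,[0,0,1.5],[0,0,0]],
    [1,[0,0,1.5],[0,0,0]],
    [1,[0,0,0],[0,0,0]],
    [1,[0,0,0],[0,0,0]]
  ]
}}

```text
t: 10.9
ee_pos: [0.5833, -0.0327, 0.1033]
tcp_rot: [-1.806, -2.569, -0.004]
wrist_force: [-1.9, 4.6, 7.0]
opening: 0.0
gripper_force: 4.0
```

Call:
{"op": "drive_tool", "data": {
  "plan": [
    [1,[0,0,1.5],[0,0,0]],
    [1,[0,0,1],[0,0,0]],
    [1,[0,0,0],[0,0,0]],
    [1,[0,0,0],[0,0,0]]
  ]
}}

```text
t: 11.3
ee_pos: [0.5835, -0.033, 0.1012]
tcp_rot: [-1.806, -2.569, -0.004]
wrist_force: [-2.6, 3.7, 10.2]
opening: 0.0
gripper_force: 5.5
```

Call:
{"op": "drive_tool", "data": {
  "plan": [
    [1,[0,0,1],[0,0,0]],
    [1,[0,0,0.5],[0,0,0]],
    [1,[0,0,0],[0,0,0]],
    [1,[0,0,0],[0,0,0]]
  ]
}}

```text
t: 11.7
ee_pos: [0.5835, -0.0332, 0.0998]
tcp_rot: [-1.806, -2.57, -0.004]
wrist_force: [-2.8, 3.7, 10.5]
opening: -0.0001
gripper_force: 5.6
```

Call:
{"op": "drive_tool", "data": {
  "plan": [
    [1,[0,0,1],[0,0,0]],
    [1,[0,0,1],[0,0,0]],
    [1,[0,0,0],[0,0,0]],
    [1,[0,0,0],[0,0,0]]
  ]
}}

```text
t: 12.1
ee_pos: [0.5837, -0.0334, 0.0987]
tcp_rot: [-1.807, -2.569, -0.005]
wrist_force: [-4.7, 3.3, 16.4]
opening: 0.0003
gripper_force: 8.4
```

Run:
```python
from h import *
i=robot.camera("scene")[:,:,::-1]
x,y,w,h,k=245,185,60,56,10
b=cv2.resize(np.clip(i[y:y+h,x:x+w].astype(float)*1.8,0,255).astype(np.uint8),None,fx=k,fy=k,interpolation=cv2.INTER_CUBIC)
H=np.array([.6148,-.1189]);d=np.array([-.357,.934]);e=np.array([.934,.357])
for a,col in((.4,(0,0,255)),(.5,(0,255,255)),(.6,(0,255,0))):
    s=.35-a
    P=[proj("scene",[*(H+d*(.117*np.cos(s)-.006*np.sin(s))+e*q),.1+.117*np.sin(s)+.006*np.cos(s)]) for q in(-.03,.03)]
    P=[tuple(int(v) for v in ((p-[x,y]+.5)*k)) for p in P]
    for p in P: cv2.circle(b,p,4,col,-1)
cv2.imwrite("pics/c6.png",b)
```

```text
(no output)
```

View pics/c6.png

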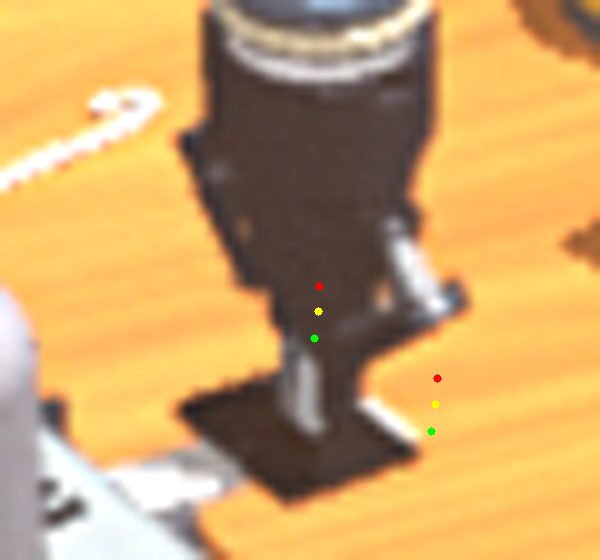

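The visible free corner of the plate, at crop (418,447), sits at or below the 0.6 rad prediction (431,432). The force has stiffened to about 17 N, so the lever is in the third click and just reaching its stop. I'll hold, check that it is still, and hand in.

Call:
{"op": "drive_tool", "data": {
  "plan": [
    [1,[0,0,0],[0,0,0]],
    [1,[0,0,0],[0,0,0]],
    [1,[0,0,0],[0,0,0]],
    [1,[0,0,0],[0,0,0]],
    [1,[0,0,0],[0,0,0]]
  ]
}}

```text
t: 12.65
ee_pos: [0.5837, -0.0333, 0.0987]
tcp_rot: [-1.807, -2.57, -0.005]
wrist_force: [-6.1, 3.5, 15.9]
opening: -0.0001
gripper_force: 8.4
```

Run:
```python
from h import *
o=robot.observe();print(o["ee_pos"],o["wrist_force"])
if 12<np.linalg.norm(o["wrist_force"])<30: print(robot.job_done())
```

```text
[ 0.58371951 -0.03334563  0.09868415] [-6.06255478  3.45031807 15.86048317]
the job is handed in; nothing more can be done
None
```

I twisted the start knob to its stop and let it spring back. The lever is now held with about 17 N, in the third click as judged from the camera view and the force rise. I handed the job in at about 12.7 s; it gave no verdict back.

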